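Show a cured heel to the inspection camera

ROBOT

A 6-joint arm with a two-finger parallel gripper is mounted at the origin on the work surface. World frame = base frame: x ahead of the robot, y to its left, z up, the work surface at z = 0. Lengths are in mm, angles in degrees, forces in N, time in s.
With the tool pointing down it reaches from about 350 to 875 mm from the base axis. Payload 4.2 kg.
Tool frame: the origin (TCP) lies at the very end of the fingers, on their centre line; the grasp point (between the pads) lies manip.grip_depth behind it (manip.grip_depth is the distance from the TCP to the grasp point, in mm); z points along the fingers, x is the direction in which the jaws open and shut, and the axes are right-handed (so a half turn about z gives the same grasp; the last joint's range is limited). The gripper opens to 85 mm and grips with 20 to 120 N. Pads are 22 mm wide; open, the fingers measure 114 mm over their backs; the gripper's body (76 mm by 85 mm) begins 54 mm behind the grasp point. The pads swing forward as they close: fully open they stand 13 mm farther back than shut.
Start: joints at [78.129, 22.042, 0.453, 0, -68.411, -14.817], TCP at [280.677, 558.408, 231.312] pointing down, gripper open.
Joint ranges: [-179.83, 179.83], [-69.29, 118.12], [-61.27, 80.66], [-181.25, 117.63], [-171.15, -9.14], [-177.46, 177.46]. Speed limits (degrees/s): [159.86, 159.86, 180, 180, 180, 180].

INTERFACE

Orientations are given as a 3x3 rotation matrix whose columns are the frame's x, y, z axes.
In Python, from bench import manip gives the robot as it stands.
- The arm moves only by the tool apply_moves, never from a script. Its argument "targets" is a list of rows, each a list of 7 numbers: the gripper command: -1 is shut, 1 is fully open, values between are in proportion, then the shift along the tool's x, y, z in m, then the turn, a rotation vector about the tool's x, y, z in units of 5 degrees (1.0 is 5 degrees). In form: [[fingers, tx, ty, tz, rx, ry, rz], ...]. A call has 1 to 20 rows; each row shifts and turns the commanded pose from where the row before left it, along the tool's axes as they then stand; what a row does not reach is not made up. A row lasts 1/10 s, in which the tool goes at most 50 mm and 8.59 degrees, less where a joint would pass 70% of its speed; a pose out of reach is approached as far as the arm can. A call with a gripper value outside its range is refused whole. The fingers move at their own pace and stop on an object; the grip force is fixed at half the most. Time passes only in rows, so rows that do not move let the fingers close. It gives the time, the measured TCP pose, the force and the opening at its end, in the units of the state.
- manip.state(): the state, without advancing time (a new reading comes with each control period).
- manip.capture(name): name is "scene" or "top" or "wrist"; returns the picture (400x640x3 uint8, blue, green, red); there is no depth.
- manip.calibration(name): a dict with "camera_matrix" (3x3 intrinsics, pixels), "rvec" (rotation vector, rad) and "tvec" (3), from world to camera coordinates, as OpenCV has them; the wrist camera has in their place "hand_eye" (4x4, takes a point from camera to tool coordinates, whose origin is the TCP and whose axes are the tool frame's). Camera axes: x right, y down, z forward; pixel columns grow to the right and rows downward; lengths in mm; the calibration is good to about 2 mm. The wrist camera is an equidistant fisheye: a pixel r from the principal point sees the ray r / f radians off the axis. A picture is of the moment at which its call begins: read the wrist's pose just before it. calibration takes no time and is no camera call.
- manip.finish_job(): hands the job in, once; it reports no verdict.
The state is a dict: "clock": time; "joint_pos": joint angles; "joint_velocities": joint speeds; "joint_torque": joint torques, N m; "tool_pos": TCP position; "ee_rot": TCP orientation; "contact_force": force on the tool from outside, world axes, zero at the start; "moment": the same for the moment, N m; "gripper_width": finger opening in mm.
Only numpy, scipy, OpenCV 4.12 (cv2) and the standard library are available. Lean on these libraries where they do the work, as an engineer would, in place of code of your own. Each camera call takes 0.05 s, during which the arm holds its last target. There are 200 camera calls.

TASK

Lift the clear cover off the pins of the green heel box by its red handle and lay it down gently, flat, in the middle of the blue mat, handle up; then take out the tan heel, leaving the black one standing in the box and everything else on the bench where it is. Hold the tan heel still in front of the inspection camera, its black tread facing the lens squarely, centred 120 mm from the glass along the camera's slanted view, flat breast face on the robot's side and its length in line with the camera. Finish holding it there in the gripper.

Things in the scene. Friction and masses are not known exactly. Their poses are not given: they have to be found in the camera images.
- box: Fixed green steel heel box, 178 (x) x 122 (y) x 52 mm, open top. Origin: centre of underside, z up. Inside 140 x 110 mm, floor 6 mm, end walls (at -x, +x) 19 mm thick. A 6 mm steel pin stands 12 mm above the rim in the middle of each end wall (x = -79.5, +79.5 mm). Two heels stand on its floor, one near x = -36, one near x = +36 mm; which is which varies.
- cover: Loose clear plate on the box's rim, 178 x 122 x 6 mm, about 0.25 kg; the pins pass through its two 9 mm holes and stand 6 mm out. Origin: centre of the plate's underside, z up. Red bridge handle in the middle: bar 76 mm long (x), 16 mm wide (y), 27 to 41 mm above the origin, on two posts; pinch it across its 16 mm width from above.
- mat: Fixed blue mat on the table, 240 (x) x 190 (y) x 4 mm; origin: centre of its underside, so its top is 4 mm above it.
- heel_tan: Loose tan D-shaped shoe heel, 50 long (x) x 44 wide (y) x 38 mm high, 0.09 kg, standing on its black tread. Origin: in the tread's face; z up. Flat breast face at x = -24, round back to x = +26 mm. Sides (y = -22, +22) flat and parallel from x = -24 to +4 mm, then a half round: pinch across y near x = -6 mm. Its x lies within 0.2 rad of the box's x.
- heel_breast (a point): Middle of the flat breast face of the tan heel: 24 mm from the heel's origin along its -x, 19 mm above the tread.
- heel_black: An all-black heel of the same shape, size and axes, the tan heel's neighbour in the box. It stays there.
- lens: Front glass of the fixed inspection camera: black barrel 60 mm across, 52 mm long, white ring light, on a grey foot 110 x 100 mm. Origin: centre of the glass, 80 mm above the table. z: viewing direction, out of the glass, up and leaning 0.35 rad from vertical towards the robot's side; y level; x in the plane of the glass, away from the robot.
- jar: White jar with a lid, 72 mm diameter, 70 mm high, at the back of the table; bystander. Origin: centre of its underside.
- hammer: Hammer lying at the back of the table; bystander. Origin: under the tool.
- dish: Amber glass dish, 90 mm diameter, 40 mm high, at the back of the table; bystander. Origin: centre of its underside.
- last: Wooden shoe last, 250 mm long, 90 mm high, at the right side of the table; bystander. Origin: centre of its underside.
- screwdriver: Screwdriver with an orange handle lying at the left side of the table; bystander. Origin: under the tool.
Mind the look-alikes: they are no part of the job. Of the things like the cover, leave any that is pink; of the rest the smaller one is meant.

How it is judged:
By the outcome, as a careful person would: the job done as asked, in the order asked, and still so for the second after the job is handed in, while the arm keeps its last pose, push and grip.
It also fails if it takes over 58 s, if anything falls off the work surface, if the arm or the gripper's body presses on something with over 40 N, if the wrist force passes 120 N, or if a joint passes its speed limit or range.

## Working session

There is one attempt and no reset: what is moved stays moved. The work goes in short steps, Python scripts to look and compute and a tool call to move; the robot and the scene stay as the last step left them, time stands still between calls to the robot, and variables do not carry over. Pictures are saved under pics/ and viewed, about 8 in all and at most 12, crops included, and the job is handed in when it is done.

Besides the shell and the picture viewer there is one more tool, called after ">>>" as name(argument=value, ...), one argument or row to a line, values as JSON. apply_moves: Moves the arm, as the interface text tells. Its arguments: {"type":"object","properties":{"targets":{"type":"array","items":{"type":"array","items":{"type":"number"}}}},"required":["targets"]}

```bash
mkdir -p pics; ls; python3 - <<'E'
from bench import manip
import cv2
s=manip.state(); print(s['clock'],s['tool_pos'],s['ee_rot'],s['gripper_width'],manip.grip_depth)
for n in('scene','top'):
    cv2.imwrite(f'pics/{n}0.png',manip.capture(n)); print(n,manip.calibration(n))
print(manip.calibration('wrist'))
E
```

```text
pics
0.0 [280.41891365 557.91626467 230.2241953 ] [[-4.49302989e-01 -8.93378986e-01 -9.00449556e-04]
 [-8.93376856e-01  4.49303885e-01 -1.95242649e-03]
 [ 2.14883229e-03 -7.27902659e-05 -9.99997689e-01]] 85.1305166937105 18.700000000000003
scene {'camera_matrix': array([[515.60179599,   0.        , 326.30731614],
       [  0.        , 515.60179599, 192.44053074],
       [  0.        ,   0.        ,   1.        ]]), 'rvec': array([ 1.02579638,  2.52744155, -0.91067995]), 'tvec': array([ 365.68349707, -217.26865984, 1903.47011061])}
top {'camera_matrix': array([[458.5947022 ,   0.        , 313.91153754],
       [  0.        , 458.5947022 , 206.1099636 ],
       [  0.        ,   0.        ,   1.        ]]), 'rvec': array([ 2.15158616, -2.17985233,  0.10538034]), 'tvec': array([  27.21320829,  529.91705769, 1688.92618783])}
{'camera_matrix': array([[309.70691629,   0.        , 318.19073394],
       [  0.        , 309.70691629, 200.31688856],
       [  0.        ,   0.        ,   1.        ]]), 'hand_eye': array([[ 9.99999508e-01,  1.43352075e-04, -9.81356740e-04,
         5.64209008e-03],
       [ 1.35105117e-04,  9.60584130e-01,  2.77989408e-01,
        -6.96775397e+01],
       [ 9.82526069e-04, -2.77989403e-01,  9.60583638e-01,
        -1.42285032e+02],
       [ 0.00000000e+00,  0.00000000e+00,  0.00000000e+00,
         1.00000000e+00]])}
```

View pics/scene0.png

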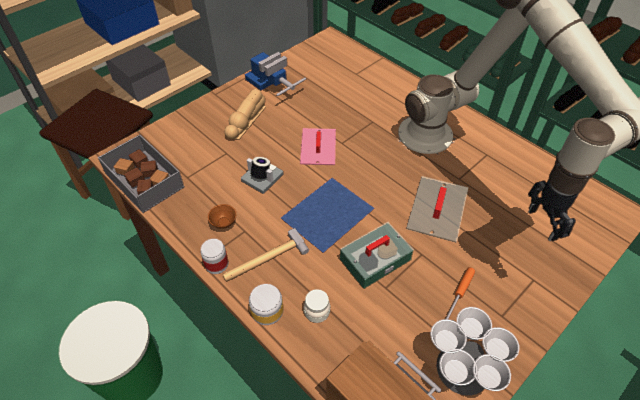

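View pics/top0.png

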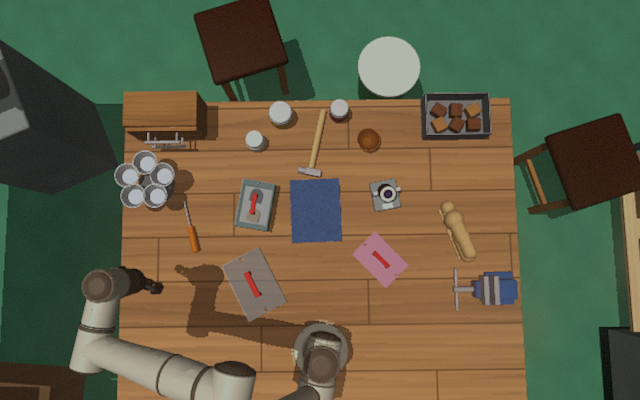

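Cover-like candidates: the clear plate on the green box (top 255,205; scene 376,246), the large clear plate on the table (top 254,284) and the pink plate (top 380,259). I choose the one on the box: it isn't pink and it's the smaller of the clear two. Next I take a close crop and a coarse location.

```bash
cat > h.py <<'E'
import numpy as np, cv2
from bench import manip
from scipy.spatial.transform import Rotation as R
def ray(name,uv,st=None):
    c=manip.calibration(name);K=c['camera_matrix']
    uv=np.atleast_2d(np.float64(uv))
    d=np.c_[(uv[:,0]-K[0,2])/K[0,0],(uv[:,1]-K[1,2])/K[1,1]]
    if name=='wrist':
        r=np.linalg.norm(d,axis=1,keepdims=True)+1e-12
        D=np.c_[d/r*np.sin(r),np.cos(r)]
        T=np.eye(4);T[:3,:3]=st['ee_rot'];T[:3,3]=st['tool_pos'];T=T@c['hand_eye']
        return T[:3,3],D@T[:3,:3].T
    Rm=R.from_rotvec(np.ravel(c['rvec'])).as_matrix()
    return -Rm.T@np.ravel(c['tvec']),np.c_[d,np.ones(len(d))]@Rm
def onz(name,uv,z,st=None):
    o,d=ray(name,uv,st); return o+d*((z-o[2])/d[:,2])[:,None]
def proj(P,st):  # world to wrist pixels
    c=manip.calibration('wrist');K=c['camera_matrix']
    T=np.eye(4);T[:3,:3]=st['ee_rot'];T[:3,3]=st['tool_pos'];T=T@c['hand_eye']
    p=(np.atleast_2d(P)-T[:3,3])@T[:3,:3]; r=np.hypot(p[:,0],p[:,1]); th=np.arctan2(r,p[:,2])
    return np.c_[p[:,0],p[:,1]]/r[:,None]*th[:,None]*K[0,0]+K[:2,2]
def blobs(mask,amin=30):
    cs,_=cv2.findContours(mask,cv2.RETR_EXTERNAL,cv2.CHAIN_APPROX_NONE)
    return sorted([c for c in cs if cv2.contourArea(c)>=amin],key=cv2.contourArea,reverse=True)
def hsv(im,lo,hi): return cv2.inRange(cv2.cvtColor(im,cv2.COLOR_BGR2HSV),np.array(lo),np.array(hi))
def vec(st,goal,Rg=None):  # tool-frame shift (mm) and turn (5deg units)
    A=np.array(st['ee_rot']);print('shift',np.round(A.T@(np.array(goal)-st['tool_pos']),1))
    if Rg is not None: print('turn',np.round(R.from_matrix(A.T@Rg).as_rotvec(degrees=True)/5,2))
E
python3 - <<'E'
from h import *
im=cv2.imread('pics/top0.png')
red=hsv(im,(0,150,120),(6,255,255))|hsv(im,(175,150,120),(180,255,255))
for nm,m,z in(('red',red,99),('blue',hsv(im,(105,100,40),(125,255,160)),4)):
    for c in blobs(m)[:5]:
        r=cv2.minAreaRect(c);b=cv2.boxPoints(r)
        print(nm,np.round(r[0]),np.round(onz('top',[r[0]],z)[0]),'corners',np.round(onz('top',b,z)[:,:2]).tolist())
print('lens',onz('top',[[388,194]],80))
a=cv2.resize(im[170:240,220:300],None,fx=6,fy=6,interpolation=cv2.INTER_CUBIC)
cv2.imwrite('pics/crop1.png',a)
E
```

```text
red [252. 284.] [248. 243.  99.] corners [[286.0, 272.0], [294.0, 255.0], [211.0, 214.0], [203.0, 230.0]]
red [381. 259.] [ 331. -214.   99.] corners [[351.0, -186.0], [360.0, -195.0], [310.0, -243.0], [301.0, -234.0]]
red [253. 203.] [536. 238.  99.] corners [[502.0, 253.0], [574.0, 238.0], [571.0, 224.0], [499.0, 238.0]]
blue [315. 210.] [517.  15.   4.] corners [[632.0, 111.0], [637.0, -74.0], [404.0, -79.0], [398.0, 103.0]]
blue [508. 292.] [ 204. -696.    4.] corners [[247.0, -669.0], [246.0, -728.0], [162.0, -723.0], [163.0, -664.0]]
blue [500. 275.] [ 265. -670.    4.] corners [[277.0, -629.0], [276.0, -711.0], [254.0, -710.0], [255.0, -628.0]]
lens [[ 565.41420938 -249.70976879   80.        ]]
```

View pics/crop1.png

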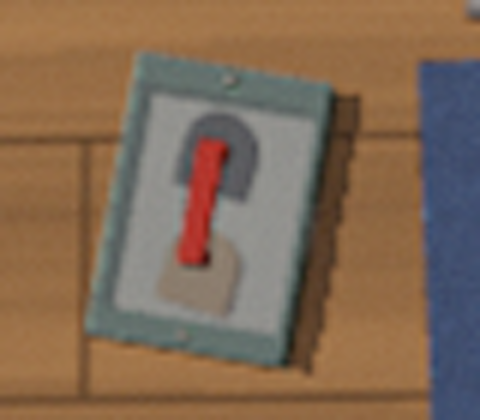

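The crop confirms it: a small clear plate with a red handle on the green box, black heel at the far end (+x) and tan at the near end. Now I move above it.

>>> apply_moves(
  targets=[
    [1, 0.0143, -0.031, 0, 0, 0, 0],
    [1, 0.0143, -0.031, 0, 0, 0, 0],
    [1, 0.0143, -0.031, 0, 0, 0, 0],
    [1, 0.0143, -0.031, 0, 0, 0, 0],
    [1, 0.0143, -0.031, 0, 0, 0, 0],
    [1, 0.0143, -0.031, 0, 0, 0, 0],
    [1, 0.0143, -0.031, 0, 0, 0, 0],
    [1, 0.0143, -0.031, 0, 0, 0, 0],
    [1, 0.0143, -0.031, 0, 0, 0, 0],
    [1, 0.0143, -0.031, 0, 0, 0, 0],
    [1, 0.0143, -0.031, 0, 0, 0, 0],
    [1, 0.0143, -0.031, 0, 0, 0, 0],
    [1, 0, 0, 0, 0, 0, -1],
    [1, 0, 0, 0, 0, 0, -1],
    [1, 0, 0, 0, 0, 0, -1],
    [1, 0, 0, 0, 0, 0, 0],
    [1, 0, 0, 0, 0, 0, 0],
  ],
)

```text
clock: 1.8
tool_pos: [535.8, 237.9, 230.9]
ee_rot: [[-0.204, -0.979, -0.001], [-0.979, 0.204, -0.0], [0.0, 0.001, -1.0]]
contact_force: [-0.1, 0.2, 0.2]
gripper_width: 85.2
```

```bash
python3 - <<'E'
from h import *
import pickle
s=manip.state(); im=manip.capture('wrist'); cv2.imwrite('pics/w1.png',im); pickle.dump(s,open('w1.pkl','wb'))
print(s['clock'],s['tool_pos'],s['ee_rot'],s['contact_force'])
red=hsv(im,(0,150,120),(6,255,255))|hsv(im,(175,150,120),(180,255,255))
for c in blobs(red,200)[:3]:
    r=cv2.minAreaRect(c); print(r, onz('wrist',cv2.boxPoints(r),93,s)[:,:2].round(1).tolist())
E
```

```text
1.8 [535.7780936  237.94212455 230.94665842] [[-2.04425025e-01 -9.78881989e-01 -6.79426833e-04]
 [-9.78882112e-01  2.04425286e-01 -3.37999863e-04]
 [ 4.69754003e-04  5.95983143e-04 -9.99999712e-01]] [-0.07716453  0.24026353  0.23194651]
((318.0, 184.5), (79.0, 16.0), 90.0) [[577.2, 237.3], [574.3, 223.1], [499.9, 238.2], [503.0, 253.3]]
```

View pics/w1.png

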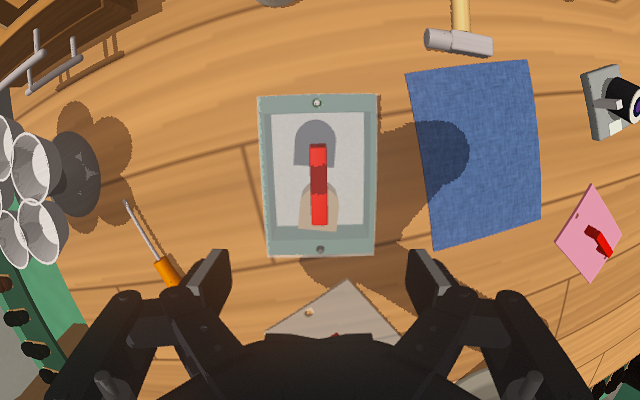

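The handle is cleanly seen at pixel (318,184), giving a world bar centre of (538.6, 238) and yaw of -11.5°. The mat is to its right. I descend and pinch.

>>> apply_moves(
  targets=[
    [1, -0.001, -0.003, 0.02, 0, 0, 0],
    [1, 0, 0, 0.03, 0, 0, 0],
    [1, 0, 0, 0.03, 0, 0, 0],
    [1, 0, 0, 0.03, 0, 0, 0],
    [1, 0, 0, 0.02, 0, 0, 0],
    [1, 0, 0, 0.015, 0, 0, 0],
    [1, 0, 0, 0.012, 0, 0, 0],
    [1, 0, 0, 0.006, 0, 0, 0],
    [1, 0, 0, 0, 0, 0, 0],
    [-1, 0, 0, 0, 0, 0, 0],
    [-1, 0, 0, 0, 0, 0, 0],
    [-1, 0, 0, 0, 0, 0, 0],
    [-1, 0, 0, 0, 0, 0, 0],
    [-1, 0, 0, 0, 0, 0, 0],
    [-1, 0, 0, 0, 0, 0, 0],
    [-1, 0, 0, 0, 0, 0, 0],
    [-1, 0, 0, 0, 0, 0, 0],
    [-1, 0, 0, 0, 0, 0, 0],
  ],
)

```text
clock: 3.65
tool_pos: [539.1, 238.1, 68.8]
ee_rot: [[-0.202, -0.979, 0.0], [-0.979, 0.202, -0.0], [0.0, -0.0, -1.0]]
contact_force: [-2.3, -1.8, 5.7]
gripper_width: 14.8
```

>>> apply_moves(
  targets=[
    [-1, 0, 0, -0.004, 0, 0, 0],
    [-1, 0, 0, -0.006, 0, 0, 0],
    [-1, 0, 0, -0.008, 0, 0, 0],
    [-1, 0, 0, -0.01, 0, 0, 0],
    [-1, 0, 0, -0.015, 0, 0, 0],
    [-1, 0, 0, -0.02, 0, 0, 0],
    [-1, 0, 0, -0.02, 0, 0, 0],
    [-1, 0, 0, -0.02, 0, 0, 0],
    [-1, 0, 0, -0.02, 0, 0, 0],
    [-1, 0, 0, -0.01, 0, 0, 0],
    [-1, 0, 0, 0, 0, 0, 0],
  ],
)

```text
clock: 4.75
tool_pos: [539.9, 239.1, 203.5]
ee_rot: [[-0.202, -0.979, 0.004], [-0.979, 0.202, 0.003], [-0.004, -0.003, -1.0]]
contact_force: [-0.5, -0.5, -2.8]
gripper_width: 14.9
```

```bash
python3 - <<'E'
from h import *
s=manip.state(); im=manip.capture('wrist'); cv2.imwrite('pics/w2.png',im); print(s['contact_force'],s['tool_pos'])
st=__import__('pickle').load(open('w1.pkl','rb'))
im=cv2.imread('pics/w1.png')
m=hsv(im,(105,80,30),(125,255,190));m[:,:395]=0;m[:,552:]=0
m=cv2.morphologyEx(m,cv2.MORPH_CLOSE,np.ones((9,9),np.uint8))
c=blobs(m)[0]; P=onz('wrist',c[:,0],4,st)[:,:2]; r=cv2.minAreaRect(P.astype(np.float32)); print('mat',r)
im=cv2.imread('pics/scene0.png');m=hsv(im,(105,80,30),(125,255,160));m[:170]=0
c=blobs(m)[0];P=onz('scene',c[:,0],4)[:,:2];print('scene',cv2.minAreaRect(P.astype(np.float32)))
im=cv2.imread('pics/top0.png');m=hsv(im,(105,80,30),(125,255,160))
c=blobs(m)[0];P=onz('top',c[:,0],4)[:,:2];print('top',cv2.minAreaRect(P.astype(np.float32)))
E
```

```text
[-0.50493537 -0.47223451 -2.80719665] [539.86688575 239.11491391 203.47342759]
mat ((517.2797241210938, 14.724563598632812), (237.99964904785156, 188.73643493652344), 1.7553588151931763)
scene ((520.1924438476562, 14.00677490234375), (237.3943634033203, 187.42855834960938), 1.8528501987457275)
top ((517.95556640625, 14.982620239257812), (235.24525451660156, 185.1220245361328), 1.6780234575271606)
```

View pics/w2.png

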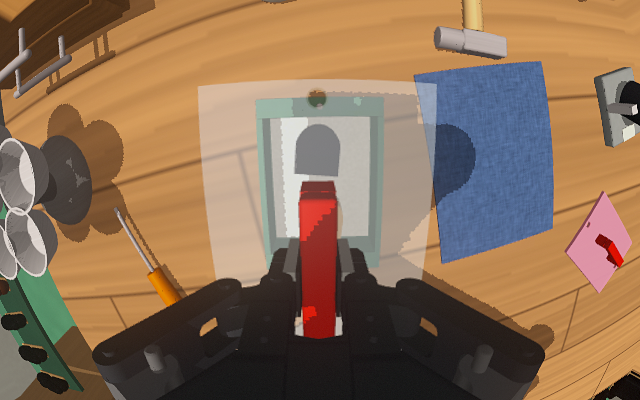

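The cover is held level, and the box and black heel are undisturbed. The mat centre agrees between views at (517.5, 14.8), yaw 1.75°. I carry it over.

>>> apply_moves(
  targets=[
    [-1, 0.01, -0.001, 0, 0, 0, 0],
    [-1, 0.02, -0.002, 0, 0, 0, 0],
    [-1, 0.03, -0.003, 0, 0, 0, 0],
    [-1, 0.03, -0.003, 0, 0, 0, 0],
    [-1, 0.03, -0.003, 0, 0, 0, 0],
    [-1, 0.03, -0.003, 0, 0, 0, 0],
    [-1, 0.03, -0.003, 0, 0, 0, 0],
    [-1, 0.025, -0.003, 0, 0, 0, 0],
    [-1, 0.0137, -0.002, 0, 0, 0, 0],
    [-1, 0.005, -0.0007, 0, 0, 0, 0],
    [-1, 0, 0, 0, 0, 0, -0.7],
    [-1, 0, 0, 0, 0, 0, -1],
    [-1, 0, 0, 0, 0, 0, -1],
    [-1, 0, 0, 0.02, 0, 0, 0],
    [-1, 0, 0, 0.03, 0, 0, 0],
    [-1, 0, 0, 0.03, 0, 0, 0],
    [-1, 0, 0, 0.03, 0, 0, 0],
    [-1, 0, 0, 0.02, 0, 0, 0],
    [-1, 0, 0, 0.015, 0, 0, 0],
    [-1, 0, 0, 0, 0, 0, 0],
  ],
)

```text
clock: 6.8
tool_pos: [515.4, 14.5, 54.0]
ee_rot: [[0.032, -0.999, -0.005], [-0.999, -0.032, -0.002], [0.001, 0.005, -1.0]]
contact_force: [-0.2, -0.9, -2.2]
gripper_width: 14.6
```

```bash
python3 - <<'E'
from h import *
s=manip.state(); print(s['tool_pos'],s['ee_rot'],s['contact_force'],s['gripper_width'])
im=manip.capture('scene'); a=cv2.resize(im[130:300,220:440],None,fx=3.5,fy=3.5,interpolation=cv2.INTER_CUBIC);cv2.imwrite('pics/s2.png',a)
E
```

```text
[515.41556992  14.46929588  53.97223814] [[ 0.03202543 -0.99947286 -0.00532732]
 [-0.99948614 -0.03201774 -0.00152229]
 [ 0.00135091  0.00537334 -0.99998465]] [-0.23919404 -0.89203713 -2.24587922] 14.600067892948609
```

View pics/s2.png

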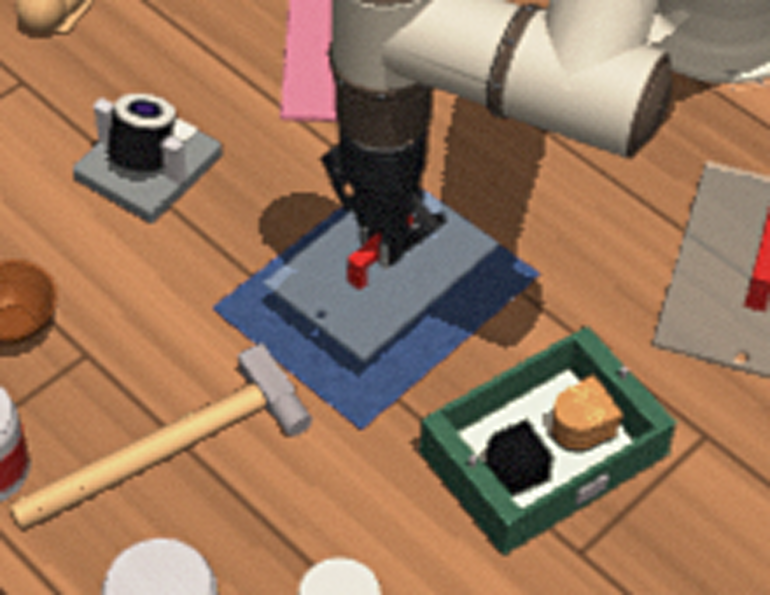

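The cover is level above the mat, and both heels stand in the open box. I lower slowly.

>>> apply_moves(
  targets=[
    [-1, 0, -0.0025, 0.006, 0, 0, 0],
    [-1, 0, 0, 0.008, 0, 0, 0],
    [-1, 0, 0, 0.006, 0, 0, 0],
    [-1, 0, 0, 0.004, 0, 0, 0],
    [-1, 0, 0, 0.003, 0, 0, 0],
    [-1, 0, 0, 0.002, 0, 0, 0],
    [-1, 0, 0, 0.001, 0, 0, 0],
    [-1, 0, 0, 0.001, 0, 0, 0],
    [-1, 0, 0, 0, 0, 0, 0],
  ],
)

```text
clock: 7.75
tool_pos: [519.5, 14.6, 25.3]
ee_rot: [[0.032, -0.999, 0.0], [-0.999, -0.032, 0.0], [-0.0, -0.0, -1.0]]
contact_force: [-0.6, 0.6, -2.6]
gripper_width: 14.6
```

>>> apply_moves(
  targets=[
    [-1, 0, 0, 0.0005, 0, 0, 0],
    [-1, 0, 0, 0.0005, 0, 0, 0],
    [-1, 0, 0, 0.0005, 0, 0, 0],
    [-1, 0, 0, 0, 0, 0, 0],
  ],
)

```text
clock: 8.15
tool_pos: [519.5, 14.6, 23.8]
ee_rot: [[0.032, -0.999, -0.0], [-0.999, -0.032, -0.0], [0.0, 0.0, -1.0]]
contact_force: [0.4, 0.7, -2.6]
gripper_width: 14.9
```

>>> apply_moves(
  targets=[
    [-1, 0, 0.001, 0.0005, 0, 0, 0],
    [-1, 0, 0, 0.0005, 0, 0, 0],
    [-1, 0, 0, 0.0005, 0, 0, 0],
    [-1, 0, 0, 0.0005, 0, 0, 0],
    [-1, 0, 0, 0, 0, 0, 0],
  ],
)

```text
clock: 8.65
tool_pos: [518.5, 14.6, 21.7]
ee_rot: [[0.032, -0.999, -0.0], [-0.999, -0.032, -0.0], [0.0, 0.0, -1.0]]
contact_force: [-0.2, -0.4, -2.7]
gripper_width: 14.7
```

>>> apply_moves(
  targets=[
    [-1, 0, 0, 0.0005, 0, 0, 0],
    [-1, 0, 0, 0.0003, 0, 0, 0],
    [-1, 0, 0, 0, 0, 0, 0],
  ],
)

```text
clock: 8.95
tool_pos: [518.5, 14.6, 21.0]
ee_rot: [[0.032, -0.999, -0.0], [-0.999, -0.032, -0.0], [0.0, 0.0, -1.0]]
contact_force: [-0.1, 0.4, -2.4]
gripper_width: 14.7
```

>>> apply_moves(
  targets=[
    [-1, 0, 0, 0.0005, 0, 0, 0],
    [-1, 0, 0, 0, 0, 0, 0],
  ],
)

```text
clock: 9.15
tool_pos: [518.6, 14.6, 20.9]
ee_rot: [[0.032, -0.999, 0.0], [-0.999, -0.032, -0.0], [0.0, -0.0, -1.0]]
contact_force: [-2.2, -0.4, 2.0]
gripper_width: 15.0
```

>>> apply_moves(
  targets=[
    [-1, 0, 0, 0.0005, 0, 0, 0],
    [-1, 0, 0, 0, 0, 0, 0],
  ],
)

```text
clock: 9.35
tool_pos: [518.6, 14.6, 20.8]
ee_rot: [[0.032, -0.999, 0.0], [-0.999, -0.032, -0.0], [0.0, -0.0, -1.0]]
contact_force: [-3.2, 0.1, 6.6]
gripper_width: 15.0
```

It's down at z = 20.8 as predicted, with a light touch. I release, rise, and go look at the tan heel.

>>> apply_moves(
  targets=[
    [0, 0, 0, 0, 0, 0, 0],
    [1, 0, 0, 0, 0, 0, 0],
    [1, 0, 0, 0, 0, 0, 0],
    [1, 0, 0, 0, 0, 0, 0],
    [1, 0, 0, 0, 0, 0, 0],
    [1, 0, 0, 0, 0, 0, 0],
    [1, 0, 0, -0.01, 0, 0, 0],
    [1, 0, 0, -0.02, 0, 0, 0],
    [1, 0, 0, -0.03, 0, 0, 0],
    [1, 0, 0, -0.04, 0, 0, 0],
    [1, 0, 0, -0.04, 0, 0, 0],
    [1, 0, 0, -0.04, 0, 0, 0],
    [1, 0, 0, 0, 0, 0, 0],
  ],
)

```text
clock: 10.65
tool_pos: [522.0, 15.2, 207.2]
ee_rot: [[0.033, -0.999, 0.014], [-0.999, -0.033, 0.003], [-0.002, -0.014, -1.0]]
contact_force: [0.3, 1.1, 0.1]
gripper_width: 85.3
```

>>> apply_moves(
  targets=[
    [1, -0.02, 0.003, 0, 0, 0, 0],
    [1, -0.035, 0.005, 0, 0, 0, 0],
    [1, -0.035, 0.005, 0, 0, 0, 0],
    [1, -0.035, 0.005, 0, 0, 0, 0],
    [1, -0.035, 0.005, 0, 0, 0, 0],
    [1, -0.035, 0.005, 0, 0, 0, 0],
    [1, -0.035, 0.005, 0, 0, 0, 0],
    [1, 0, 0, 0, 0, 0, 1],
    [1, 0, 0, 0, 0, 0, 1],
    [1, 0, 0, 0, 0, 0, 0.7],
    [1, 0, 0, 0, 0, 0, 0],
    [1, 0, 0, 0, 0, 0, 0],
  ],
)

```text
clock: 11.85
tool_pos: [478.0, 243.2, 200.0]
ee_rot: [[-0.201, -0.98, -0.0], [-0.98, 0.201, -0.0], [0.0, 0.0, -1.0]]
contact_force: [0.1, 0.1, 0.4]
gripper_width: 85.5
```

```bash
python3 - <<'E'
from h import *
import pickle
s=manip.state(); im=manip.capture('wrist'); cv2.imwrite('pics/w3.png',im); pickle.dump(s,open('w3.pkl','wb'))
cv2.imwrite('pics/s3.png',manip.capture('scene'));cv2.imwrite('pics/t3.png',manip.capture('top'))
print(s['clock'],s['tool_pos'],s['ee_rot'][:,1],proj([[503,245,44],[539,238,52]],s))
E
```

```text
11.85 [478.04355355 243.23182913 200.00687033] [-9.79520566e-01  2.01344034e-01  2.00243738e-04] [[311.75500791 160.12665351]
 [311.01588836 122.67635882]]
```

View pics/w3.png

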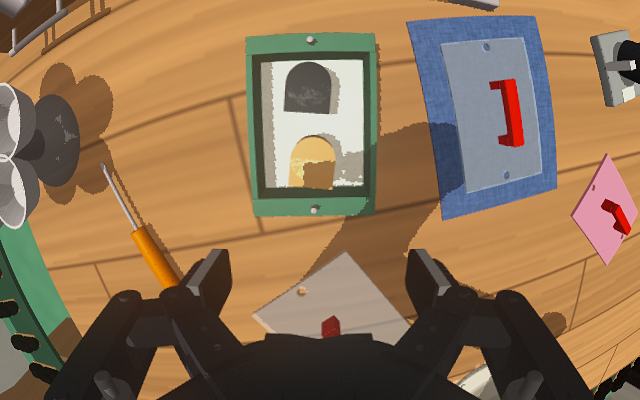

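The cover is flat and centred on the mat, handle up (handle 513,112). The tan heel's top is at (312,160), partly in shadow. I measure it at z = 44.

```bash
python3 - <<'E'
from h import *
import pickle
st=pickle.load(open('w3.pkl','rb')); im=cv2.imread('pics/w3.png')
m=hsv(im,(8,70,40),(28,255,255)); k=np.zeros_like(m); k[100:190,268:362]=255; m&=k
c=blobs(m,20)[0]; print(cv2.boundingRect(c),cv2.contourArea(c))
h=hsv(im,(0,0,0),(180,255,255))
vis=im.copy();cv2.drawContours(vis,[c],-1,(255,0,255),1)
P=onz('wrist',c[:,0]+0.0,44,st)[:,:2]
# box frame from yaw
A=st['ee_rot'];bx=-A[:2,1];by=-A[:2,0]
o=np.array([538.6,238.0]); q=np.c_[(P-o)@bx,(P-o)@by]
print('box-frame x',q[:,0].min(),q[:,0].max(),'y',q[:,1].min(),q[:,1].max())
for a in range(-50,-5,4):
    s=q[(q[:,0]>a)&(q[:,0]<a+4)]
    print(a+2,s[:,1].min().round(1),s[:,1].max().round(1))
b=q[(q[:,0]<q[:,0].min()+8)]
for y in range(-24,32,6):
    s=q[(q[:,1]>y)&(q[:,1]<=y+6)]
    if len(s): print('y',y+3,'xmin',s[:,0].min().round(1),'xmax',s[:,0].max().round(1))
for p in([310,39],[314,210]): print('pin',((onz('wrist',[p],64,st)[0,:2])))
cv2.imwrite('pics/v3.png',cv2.resize(vis[90:220,240:390],None,fx=5,fy=4.6))
E
```

```text
(288, 135, 48, 55) 2064.5
box-frame x -65.24033209528108 -11.758663787557136 y -22.951725042294857 23.352427560745202
-48 -22.1 21.2
-44 -22.0 21.1
-40 -23.0 21.0
-36 -22.9 19.9
-32 -22.9 19.9
-28 -21.9 19.8
-24 -20.9 17.8
-20 -17.9 14.8
-16 -15.0 11.9
-12 -10.2 7.1Traceback (most recent call last):
  File "<stdin>", line 15, in <module>
    return umr_minimum(a, axis, None, out, keepdims, initial, where)
ValueError: zero-size array to reduction operation minimum which has no identity
```

```bash
python3 - <<'E'
from h import *
import pickle
st=pickle.load(open('w3.pkl','rb')); im=cv2.imread('pics/w3.png')
m=hsv(im,(8,70,40),(28,255,255)); k=np.zeros_like(m); k[100:190,268:362]=255; m&=k
c=blobs(m,20)[0]
P=onz('wrist',c[:,0],44,st)[:,:2]
A=st['ee_rot'];bx=-A[:2,1];by=-A[:2,0];o=np.array([538.6,238.0]);q=np.c_[(P-o)@bx,(P-o)@by].astype(np.float32)
def fit(s): v=cv2.fitLine(s,cv2.DIST_HUBER,0,.01,.01).ravel(); return v
L=q[(q[:,0]>-58)&(q[:,0]<-35)&(q[:,1]>10)];Rr=q[(q[:,0]>-58)&(q[:,0]<-35)&(q[:,1]<-10)];B=q[(q[:,0]<-58)&(abs(q[:,1])<17)]
for n,s in(('L',L),('R',Rr),('B',B)):
    v=fit(s);a=np.degrees(np.arctan2(v[1],v[0]));print(n,len(s),v.round(3),(a+90)%180-90)
for s in (L,Rr,B): print(s[::3].round(1).tolist())
for p in([310,39],[314,210]): print('pin',onz('wrist',[p],64,st)[0,:2])
vis=im.copy();cv2.drawContours(vis,[c],-1,(255,0,255),1)
cv2.imwrite('pics/v3.png',cv2.resize(vis[90:220,240:390],None,fx=5,fy=4.6))
E
```

```text
L 23 [  0.994  -0.107 -45.117  21.174] -6.1465607
R 23 [  0.993  -0.116 -45.173 -21.929] -6.652611
B 34 [  0.082   0.997 -64.216  -3.994] 85.29413
[[-35.099998474121094, 19.899999618530273], [-38.0, 20.899999618530273], [-41.0, 21.0], [-44.0, 21.0], [-47.0, 21.100000381469727], [-50.0, 21.200000762939453], [-53.0, 22.200000762939453], [-56.0, 22.299999237060547]]
[[-57.099998474121094, -20.200000762939453], [-54.099998474121094, -21.100000381469727], [-51.0, -21.100000381469727], [-48.0, -22.100000381469727], [-45.0, -22.0], [-42.099998474121094, -22.0], [-39.099998474121094, -22.899999618530273], [-36.099998474121094, -22.899999618530273]]
[[-62.20000076293945, 16.399999618530273], [-63.20000076293945, 13.5], [-63.20000076293945, 10.5], [-63.20000076293945, 7.5], [-63.20000076293945, 4.5], [-63.20000076293945, 1.600000023841858], [-64.19999694824219, -1.399999976158142], [-64.19999694824219, -4.400000095367432], [-64.19999694824219, -7.400000095367432], [-64.19999694824219, -10.300000190734863], [-65.19999694824219, -13.300000190734863], [-65.19999694824219, -16.299999237060547]]
pin [614.41992586 223.06585903]
pin [459.05577076 251.67299612]
```

View pics/v3.png

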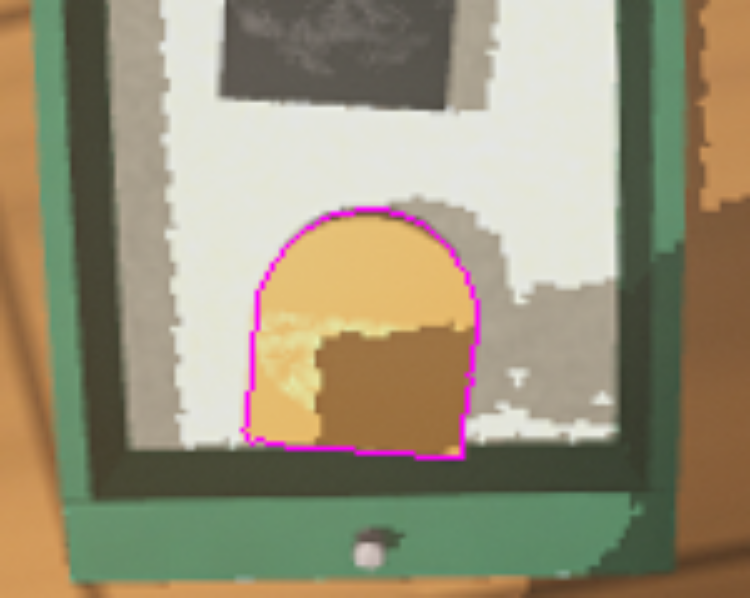

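The contour is clean: width ≈44 mm, heel yaw ≈ -6° relative to the box, origin about (499.5, 245.1). The grasp point is (493.8, 246.9). I limit the opening to ~62 mm so the fingers fit the 110 mm interior.

>>> apply_moves(
  targets=[
    [0.46, -0.007, -0.015, 0, 0, 0, 0],
    [0.46, 0, 0, 0.03, 0, 0, 1.2],
    [0.46, 0, 0, 0.03, 0, 0, 0],
    [0.46, 0, 0, 0.03, 0, 0, 0],
    [0.46, 0, 0, 0.02, 0, 0, 0],
    [0.46, 0, 0, 0, 0, 0, 0],
    [0.46, 0, 0, 0, 0, 0, 0],
  ],
)

```text
clock: 12.7
tool_pos: [494.8, 247.3, 90.4]
ee_rot: [[-0.303, -0.953, 0.0], [-0.953, 0.303, -0.0], [0.0, -0.001, -1.0]]
contact_force: [0.6, -0.9, 0.2]
gripper_width: 62.6
```

```bash
python3 - <<'E'
from h import *
s=manip.state(); im=manip.capture('wrist'); cv2.imwrite('pics/w4.png',im)
print(s['clock'],s['tool_pos'],s['ee_rot'],s['gripper_width'])
th=np.radians(-17.7);hx=np.array([np.cos(th),np.sin(th)]);hy=np.array([-hx[1],hx[0]])
vis=im.copy()
o=np.array([499.5,245.1])
pts=[[-24,-22],[-24,22],[4,22]]+[[4+22*np.cos(a),22*np.sin(a)] for a in np.linspace(np.pi/2,-np.pi/2,15)]
W=np.array([np.r_[o+p[0]*hx+p[1]*hy,44] for p in pts])
cv2.polylines(vis,[proj(W,s).round().astype(int)],True,(255,0,255),1)
cv2.imwrite('pics/v4.png',vis)
vec(s,[493.8,246.9,15],np.c_[np.r_[-hy,0],np.r_[-hx,0],[0,0,-1]])
E
```

```text
12.7 [494.81114342 247.33499387  90.4031246 ] [[-3.03295876e-01 -9.52896327e-01  4.48016864e-04]
 [-9.52896427e-01  3.03295789e-01 -2.53619147e-04]
 [ 1.05791126e-04 -5.03835310e-04 -9.99999867e-01]] 62.5624177438551
shift [ 0.7  0.9 75.4]
turn [-0.01 -0.    0.01]
```

View pics/v4.png

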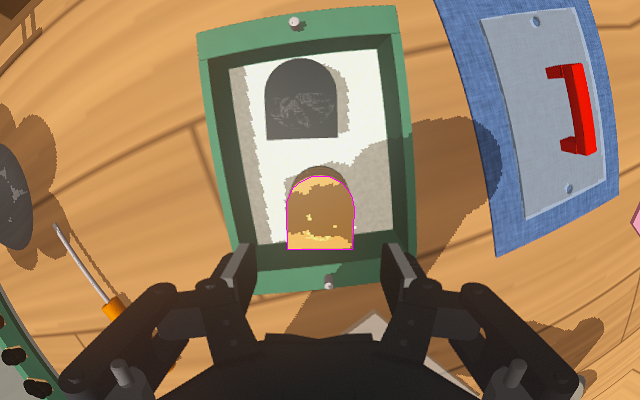

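The predicted outline matches the heel's top within a pixel. I descend, close and lift.

>>> apply_moves(
  targets=[
    [0.46, 0.001, 0.001, 0.015, 0, 0, 0],
    [0.46, 0, 0, 0.015, 0, 0, 0],
    [0.46, 0, 0, 0.015, 0, 0, 0],
    [0.46, 0, 0, 0.012, 0, 0, 0],
    [0.46, 0, 0, 0.01, 0, 0, 0],
    [0.46, 0, 0, 0.006, 0, 0, 0],
    [0.46, 0, 0, 0.002, 0, 0, 0],
    [0.46, 0, 0, 0, 0, 0, 0],
    [0.46, 0, 0, 0, 0, 0, 0],
  ],
)

```text
clock: 13.65
tool_pos: [493.4, 246.9, 15.5]
ee_rot: [[-0.304, -0.953, 0.001], [-0.953, 0.304, 0.001], [-0.001, -0.001, -1.0]]
contact_force: [0.1, 0.5, -0.0]
gripper_width: 62.6
```

>>> apply_moves(
  targets=[
    [-1, 0, 0, 0, 0, 0, 0],
    [-1, 0, 0, 0, 0, 0, 0],
    [-1, 0, 0, 0, 0, 0, 0],
    [-1, 0, 0, 0, 0, 0, 0],
    [-1, 0, 0, 0, 0, 0, 0],
    [-1, 0, 0, 0, 0, 0, 0],
  ],
)

```text
clock: 14.25
tool_pos: [493.6, 247.0, 15.7]
ee_rot: [[-0.303, -0.953, 0.001], [-0.953, 0.303, 0.001], [-0.001, -0.001, -1.0]]
contact_force: [0.8, 0.3, 6.4]
gripper_width: 43.0
```

>>> apply_moves(
  targets=[
    [-1, 0, 0, -0.003, 0, 0, 0],
    [-1, 0, 0, -0.006, 0, 0, 0],
    [-1, 0, 0, -0.01, 0, 0, 0],
    [-1, 0, 0, -0.015, 0, 0, 0],
    [-1, 0, 0, -0.02, 0, 0, 0],
    [-1, 0, 0, -0.025, 0, 0, 0],
    [-1, 0, 0, -0.03, 0, 0, 0],
    [-1, 0, 0, -0.03, 0, 0, 0],
    [-1, 0, 0, -0.03, 0, 0, 0],
    [-1, 0, 0, -0.03, 0, 0, 0],
    [-1, 0, 0, -0.01, 0, 0, 0],
    [-1, 0, 0, 0, 0, 0, 0],
  ],
)

```text
clock: 15.45
tool_pos: [493.4, 246.9, 225.8]
ee_rot: [[-0.304, -0.953, 0.003], [-0.953, 0.304, 0.003], [-0.003, -0.002, -1.0]]
contact_force: [-0.3, -0.5, -1.0]
gripper_width: 42.9
```

```bash
python3 - <<'E'
from h import *
a=cv2.imread('pics/top0.png')[170:220,360:415];b=cv2.imread('pics/scene0.png')[145:200,232:292]
w=manip.capture('wrist');cv2.imwrite('pics/w5.png',w)
cv2.imwrite('pics/lens.png',np.hstack([cv2.resize(x,(390,390),interpolation=cv2.INTER_NEAREST) for x in(a,b)]))
E
```

```text
(no output)
```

View pics/lens.png

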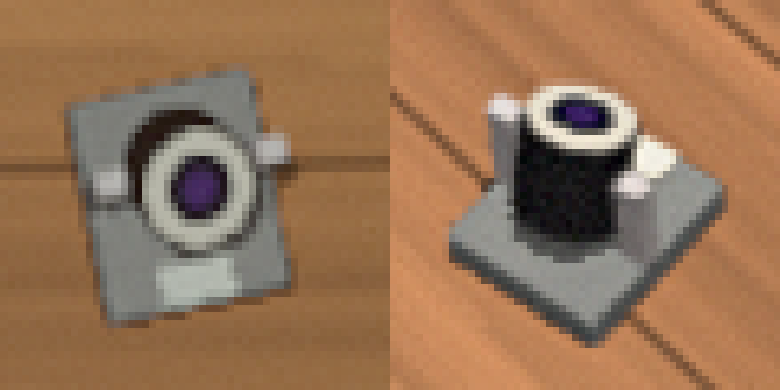

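The ring and purple glass are clear in both views (top about (388,194), scene (261,161)). The foot is yawed roughly +12°. I carry the heel to the robot side of the lens and look with the wrist camera.

>>> apply_moves(
  targets=[
    [-1, 0.02, -0.005, 0, 0, 0, 0],
    [-1, 0.033, -0.008, 0, 0, 0, 0],
    [-1, 0.035, -0.0085, 0, 0, 0, 0],
    [-1, 0.035, -0.0085, 0, 0, 0, 0],
    [-1, 0.035, -0.0085, 0, 0, 0, 0],
    [-1, 0.035, -0.0085, 0, 0, 0, 0],
    [-1, 0.035, -0.0085, 0, 0, 0, 0],
    [-1, 0.035, -0.0085, 0, 0, 0, 0],
    [-1, 0.035, -0.0085, 0, 0, 0, 0],
    [-1, 0.035, -0.0085, 0, 0, 0, 0],
    [-1, 0.035, -0.0085, 0, 0, 0, 0],
    [-1, 0.035, -0.0085, 0, 0, 0, 0],
    [-1, 0.033, -0.008, 0, 0, 0, 0],
    [-1, 0.02, -0.005, 0, 0, 0, 0],
    [-1, 0, 0, 0, 0, 0, 0],
  ],
)

```text
clock: 17.0
tool_pos: [458.2, -223.8, 221.8]
ee_rot: [[-0.308, -0.951, -0.005], [-0.951, 0.308, 0.001], [0.001, 0.005, -1.0]]
contact_force: [-0.1, 0.7, -0.4]
gripper_width: 42.9
```

>>> apply_moves(
  targets=[
    [-1, 0, 0, 0, 0, 0, -0.5],
    [-1, 0, 0, 0, 0, 0, -1],
    [-1, 0, 0, 0, 0, 0, -1],
    [-1, 0, 0, 0, 0, 0, -1],
    [-1, 0, 0, 0, 0, 0, -1],
    [-1, 0, 0, 0, 0, 0, -1],
    [-1, 0, 0, 0, 0, 0, -0.5],
    [-1, 0, 0, 0, 0, 0, 0],
    [-1, 0, 0, 0, 0, 0, 0],
  ],
)

```text
clock: 17.9
tool_pos: [459.6, -221.2, 223.2]
ee_rot: [[0.213, -0.977, -0.002], [-0.977, -0.213, 0.001], [-0.001, 0.002, -1.0]]
contact_force: [-0.2, 0.7, -1.1]
gripper_width: 43.0
```

```bash
python3 - <<'E'
from h import *
import pickle
s=manip.state(); im=manip.capture('wrist'); cv2.imwrite('pics/w6.png',im); pickle.dump(s,open('w6.pkl','wb'))
print(s['clock'],s['tool_pos'],s['ee_rot'],s['gripper_width'])
for n in('top','scene'):
    g=cv2.imread(f'pics/{n}0.png');m=hsv(g,(115,60,30),(150,255,255));k=np.zeros_like(m)
    if n=='top':k[180:207,375:402]=255
    else:k[150:172,250:275]=255
    M=cv2.moments(m&k,True);uv=(M['m10']/M['m00'],M['m01']/M['m00']);print(n,M['m00'],uv,onz(n,[uv],80))
E
```

```text
17.9 [ 459.59556622 -221.16076547  223.19833027] [[ 2.12604451e-01 -9.77136686e-01 -1.80097847e-03]
 [-9.77137942e-01 -2.12605679e-01  5.17920691e-04]
 [-8.88977558e-04  1.64969215e-03 -9.99998244e-01]] 43.03965549169088
top 31.0 (387.5806451612903, 193.5483870967742) [[ 567.08864812 -248.23612705   80.        ]]
scene 21.0 (260.95238095238096, 160.57142857142858) [[ 567.847977   -251.43980458   80.        ]]
```

View pics/w6.png

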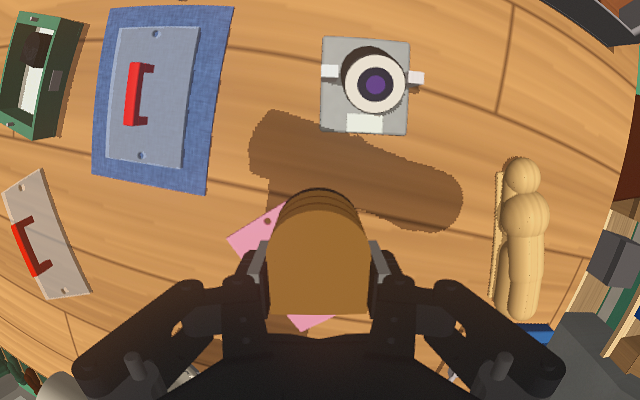

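The wrist view shows the lens clearly: ring around (375,84), foot edges from (322,37) to (407,136). The tan heel is held with its round back away from the robot. I compute the lens pose and check the heel in the grip.

```bash
cat > lens.py <<'E'
from h import *
import pickle
s=pickle.load(open('w6.pkl','rb'));im=cv2.imread('pics/w6.png')
def mk(lo,hi,x0,y0,x1,y1):
    m=hsv(im,lo,hi);k=np.zeros_like(m);k[y0:y1,x0:x1]=255;return m&k
c=blobs(mk((115,50,20),(150,255,255),350,60,405,108),10)[0]
e=cv2.fitEllipse(c);print('glass',e,onz('wrist',[e[0]],80,s)[0].round(1))
c=blobs(mk((0,0,175),(40,60,255),338,55,407,117),10)[0]
e=cv2.fitEllipse(c);print('ring',e,onz('wrist',[e[0]],80,s)[0].round(1))
f=mk((0,0,95),(180,35,200),316,30,414,140)
c=blobs(cv2.morphologyEx(f,cv2.MORPH_OPEN,np.ones((3,3))),50)[0];hull=cv2.convexHull(c)
P=onz('wrist',c[:,0],15,s)[:,:2].astype(np.float32)
u=c[:,0]
for n,sel in(('left',(u[:,0]<326)&(u[:,1]>85)&(u[:,1]<128)),('left2',(u[:,0]<326)&(u[:,1]>42)&(u[:,1]<62)),('right',(u[:,0]>404)&(u[:,1]>90)&(u[:,1]<131)),('bottom',(u[:,1]>125)&(u[:,0]>326)&(u[:,0]<403)),('top',(u[:,1]<46)&(u[:,0]>328)&(u[:,0]<405))):
    q=P[sel]
    if len(q)<5: print(n,len(q));continue
    v=cv2.fitLine(q,cv2.DIST_HUBER,0,.01,.01).ravel();print(n,len(q),v.round(3),round((np.degrees(np.arctan2(v[1],v[0]))+90)%180-90,2))
print('foot rect z15',cv2.minAreaRect(P))
A=s['ee_rot']
T=np.array([[0,17.8,-28.3],[0,-32.2,-28.3],[22,17.8,-28.3],[-22,17.8,-28.3]])
print('heel pts',proj(s['tool_pos']+T@A.T,s).round(1).tolist())
col=im[190:325,318];print([ (190+i,col[i].tolist()) for i in range(0,135) if i>0 and abs(col[i].astype(int)-col[i-1]).max()>12])
E
python3 lens.py
```

```text
glass ((375.26300048828125, 84.44063568115234), (19.2076358795166, 19.595413208007812), 102.1317138671875) [ 565.7 -250.5   80. ]
ring ((374.5333251953125, 83.39327239990234), (56.939212799072266, 59.14240264892578), 81.9115219116211) [ 566.5 -249.6   80. ]
left 0
left2 19 [ 9.77000e-01  2.12000e-01  5.95935e+02 -1.94735e+02] 12.24
right 0
bottom 0
top 82 [ 1.89000e-01 -9.82000e-01  6.23010e+02 -2.32943e+02] -79.11
foot rect z15 ((607.2747192382812, -242.9497528076172), (36.32777786254883, 99.41313171386719), 10.602962493896484)
heel pts [[319.4, 316.3], [319.6, 212.1], [367.6, 315.4], [271.3, 315.4]]
[(191, [40, 78, 116]), (197, [37, 75, 113]), (202, [33, 61, 98]), (210, [46, 95, 141]), (211, [52, 109, 159]), (315, [180, 156, 233]), (323, [151, 154, 223]), (324, [104, 151, 211])]
```

```bash
cat >> lens.py <<'E'
print('----')
u=np.vstack([b[:,0] for b in blobs(f,30)]);P=onz('wrist',u,15,s)[:,:2].astype(np.float32)
for n,sel in(('left',(u[:,0]<325)),('right',(u[:,0]>404)&((u[:,1]<68)|(u[:,1]>90))),('bottom',(u[:,1]>127)),('top',(u[:,1]<46))):
    q=P[sel]
    if len(q)<5: print(n,len(q));continue
    v=cv2.fitLine(q,cv2.DIST_HUBER,0,.01,.01).ravel();print(n,len(q),np.ptp(q,axis=0),v.round(3),round((np.degrees(np.arctan2(v[1],v[0]))+90)%180-90,2))
print('rect',cv2.minAreaRect(P))
E
python3 lens.py | sed -n '/----/,$p'
```

```text
----
left 91 [105.26123   23.625198] [ 9.84000e-01  1.76000e-01  5.68146e+02 -2.00331e+02] 10.15
right 70 [104.81531   23.864624] [ 9.82000e-01  1.88000e-01  5.83810e+02 -2.96983e+02] 10.85
bottom 124 [24.919128 96.60945 ] [ 1.79000e-01 -9.84000e-01  5.19026e+02 -2.64604e+02] -79.68
top 100 [28.418457 95.67226 ] [ 1.88000e-01 -9.82000e-01  6.23833e+02 -2.37226e+02] -79.19
rect ((571.3128662109375, -249.82078552246094), (109.87751007080078, 99.98723602294922), 10.398990631103516)
```

```bash
cat > goal.py <<'E'
from h import *
y=np.radians(10.5);t=.35;L=np.array([566.4,-250,80])
h=np.array([np.cos(y),np.sin(y),0]);k=np.array([0,0,1.])
zl=-np.sin(t)*h+np.cos(t)*k;xl=np.cos(t)*h+np.sin(t)*k;yl=np.cross(zl,xl)
Rg=np.c_[-yl,-xl,-zl]
O=L+120*zl;G=O-Rg@np.array([0,-6.6,9.7])
if __name__=='__main__':
    s=manip.state();print(s['clock'],s['tool_pos'].round(1),'goal',G.round(1),np.linalg.det(Rg))
    vec(s,G,Rg);A=s['ee_rot'];print('shift in goal frame',(Rg.T@(G-s['tool_pos'])).round(1))
    print('heel origin rel lens (lens axes)',(np.c_[xl,yl,zl].T@(s['tool_pos']+A@[0,-6.6,9.7]-L)).round(1))
E
python3 goal.py
```

```text
17.95 [ 459.8 -221.2  223.4] goal [ 516.6 -259.2  199.6] 1.0
shift [ 49.2 -47.4  23.7]
turn [4.03 0.07 0.35]
shift in goal frame [ 47.7 -37.8  39.1]
heel origin rel lens (lens axes) [-41.5  47.9 157.5]
```

>>> apply_moves(
  targets=[
    [-1, 0, 0, 0, 0.5, 0, 0.05],
    [-1, 0, 0, 0, 0.8, 0.02, 0.1],
    [-1, 0, 0, 0, 0.8, 0.02, 0.1],
    [-1, 0, 0, 0, 0.8, 0.03, 0.1],
    [-1, 0, 0, 0, 0.7, 0, 0],
    [-1, 0, 0, 0, 0.43, 0, 0],
    [-1, 0.008, -0.006, 0.006, 0, 0, 0],
    [-1, 0.012, -0.01, 0.01, 0, 0, 0],
    [-1, 0.012, -0.01, 0.01, 0, 0, 0],
    [-1, 0.009, -0.007, 0.008, 0, 0, 0],
    [-1, 0.005, -0.003, 0.004, 0, 0, 0],
    [-1, 0, 0, 0, 0, 0, 0],
    [-1, 0, 0, 0, 0, 0, 0],
    [-1, 0, 0, 0, 0, 0, 0],
  ],
)

```text
clock: 19.35
tool_pos: [514.5, -258.1, 201.2]
ee_rot: [[0.183, -0.923, 0.339], [-0.983, -0.172, 0.061], [0.002, -0.345, -0.939]]
contact_force: [0.2, -0.0, -0.5]
gripper_width: 43.0
```

```bash
python3 goal.py
```

```text
19.35 [ 514.5 -258.1  201.2] goal [ 516.6 -259.2  199.6] 1.0
shift [ 1.5 -1.2  2.2]
turn [-0.02 -0.02  0.02]
shift in goal frame [ 1.5 -1.2  2.2]
heel origin rel lens (lens axes) [ -1.2   1.5 122.2]
```

>>> apply_moves(
  targets=[
    [-1, 0.0015, -0.0012, 0.0022, 0, 0, 0],
    [-1, 0, 0, 0, 0, 0, 0],
    [-1, 0, 0, 0, 0, 0, 0],
    [-1, 0, 0, 0, 0, 0, 0],
  ],
)

```text
clock: 19.75
tool_pos: [516.9, -259.4, 199.3]
ee_rot: [[0.183, -0.923, 0.339], [-0.983, -0.172, 0.061], [0.002, -0.345, -0.939]]
contact_force: [0.1, 0.5, -0.5]
gripper_width: 43.1
```

```bash
python3 goal.py; python3 - <<'E'
from h import *
s=manip.state();w=manip.capture('wrist');c=manip.capture('scene');t=manip.capture('top')
cv2.imwrite('pics/w7.png',w)
A=s['ee_rot'];T=np.array([[0,17.4,-28.3],[0,-32.6,-28.3]]);print('expect',proj(s['tool_pos']+T@A.T,s).round(1).tolist())
col=w[180:335,318].astype(int);print([180+i for i in range(1,155) if abs(col[i]-col[i-1]).max()>12])
a=cv2.resize(c[70:280,200:440],(400,350),interpolation=cv2.INTER_CUBIC);b=cv2.resize(w,(400,250));d=cv2.resize(t[140:260,220:420],(400,240),interpolation=cv2.INTER_CUBIC)
z=np.zeros((600,800,3),np.uint8);z[:350,:400]=a;z[:250,400:]=b;z[255:495,400:]=d;cv2.imwrite('pics/fin.png',z)
# cover handle on mat check in top & wrist3
import pickle
s3=pickle.load(open('w3.pkl','rb'));im=cv2.imread('pics/w3.png')
red=hsv(im,(0,150,120),(6,255,255))|hsv(im,(175,150,120),(180,255,255));red[:,:480]=0;red[:,540:]=0;red[:,:498]=0
r=cv2.minAreaRect(blobs(red)[0]);print('handle',onz('wrist',[r[0]],45,s3))
for p in([487,47],[507,175]):print('hole',onz('wrist',[p],10,s3))
E
```

```text
19.75 [ 516.9 -259.4  199.3] goal [ 516.6 -259.2  199.6] 1.0
shift [-0.2  0.2 -0.3]
turn [-0.02 -0.02  0.01]
shift in goal frame [-0.2  0.2 -0.3]
heel origin rel lens (lens axes) [  0.2  -0.2 119.7]
expect [[319.5, 315.2], [319.6, 210.7]]
[187, 188, 190, 191, 196, 197, 202, 210, 211, 293, 294, 315, 316, 317]
handle [[517.12588226  19.81637692  45.        ]]
hole [[595.40180552  18.40287849  10.        ]]
hole [[437.19415744  11.77718274  10.        ]]
```

View pics/fin.png

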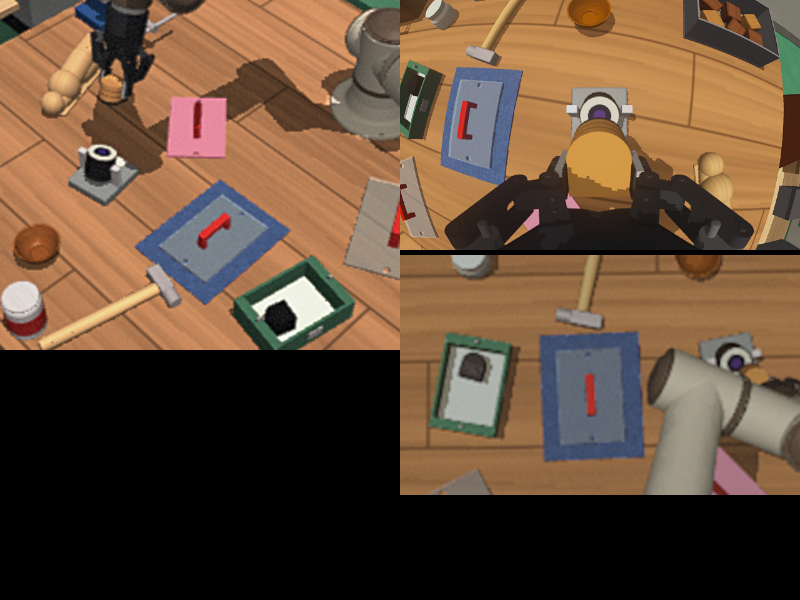

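The cover is centred on the mat, the black heel is in the box, and the tan heel is held in front of the lens. I let it settle, then hand in.

>>> apply_moves(
  targets=[
    [-1, 0, 0, 0, 0, 0, 0],
    [-1, 0, 0, 0, 0, 0, 0],
    [-1, 0, 0, 0, 0, 0, 0],
  ],
)

```text
clock: 20.2
tool_pos: [517.0, -259.4, 199.2]
ee_rot: [[0.183, -0.923, 0.339], [-0.983, -0.172, 0.061], [0.002, -0.345, -0.939]]
contact_force: [-0.7, 0.5, -0.1]
gripper_width: 43.5
```

```bash
python3 goal.py; python3 -c "
from bench import manip
print(manip.finish_job())"
```

```text
20.2 [ 517.  -259.4  199.2] goal [ 516.6 -259.2  199.6] 1.0
shift [-0.3  0.2 -0.5]
turn [-0.02 -0.02  0.01]
shift in goal frame [-0.3  0.2 -0.5]
heel origin rel lens (lens axes) [  0.2  -0.3 119.5]
the job is handed in; nothing more can be done
None
```

I lifted the small clear cover off the green box and laid it handle up on the mat. The tan heel is now held in front of the inspection camera. I handed the job in at 20.2 s.

- **Cover:** its two holes, seen from the wrist camera, put its centre at (516, 15). The mat's centre measured (517.5, 15). It touched down at about 7 N. A separate sighting of the handle read y = 19.8 instead of 15. I trusted the holes, because the handle was seen obliquely and its side face shows in that view.
- **Tan heel:** by the measured arm pose, its tread centre is 119.5 mm from the glass and within about 0.3 mm of the lens axis, with the tilt within about 0.1°. The heel's edges in the last wrist picture matched the expected grip within a pixel.
- **Lens:** its position is the weakest figure. The views disagreed by 2–3 mm, so I used a rounded average. Its yaw of 10.5° came from the foot's edges, which read between 10.2° and 10.9°.
- **Rest of the bench:** the black heel still stands in the box, and nothing else in the last pictures appears moved.

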